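Unstack the tins and put each away in its organiser well

ROBOT

A 6-joint arm with a two-finger parallel gripper is mounted at the origin on the work surface. World frame = base frame: x ahead of the robot, y to its left, z up, the work surface at z = 0. Lengths are in m, angles in rad, forces in N, time in s.
With the tool pointing down it reaches from about 0.35 to 0.975 m from the base axis. Payload 4.9 kg.
Tool frame: the origin (TCP) lies midway between the tips of the shut fingers; the grasp point (between the pads) lies 19 mm behind it; z points along the fingers, y is the direction in which the jaws open and shut (so a half turn about z gives the same grasp; the last joint's range is limited). The gripper opens to 85 mm and grips with 20 to 120 N. Pads are 22 mm wide; open, the fingers measure 114 mm over their backs; the gripper's body (76 mm by 85 mm) begins 54 mm behind the grasp point. The pads swing forward as they close: fully open they stand 13 mm farther back than shut.
Start: joints at [1.203, 0.053, 1.613, -0, 1.476, -0.119], TCP at [0.154, 0.606, 0.231] pointing down, gripper open.
Joint ranges: [-3.01, 3.01], [-1.01, 2.22], [0.06, 2.58], [-1.02, 4.17], [0.09, 2.62], [-3.14, 3.14]. Speed limits (rad/s): [2.57, 2.57, 3.14, 3.14, 3.14, 3.14].

INTERFACE

Orientations are given as [roll, pitch, yaw] about the fixed x, y, z axes, in that order (R = Rz(yaw) Ry(pitch) Rx(roll)).
In Python, from rig import state, snapshot, job_done gives the robot as it stands.
- The arm moves only by the tool move_arm, never from a script. Its arguments are lists of equal length, an entry for each row: "linear": the shift along the tool's x, y, z scaled (see below), a list of three; "turn": the turn, a rotation vector about the tool's x, y, z scaled (see below), a list of three. A call has 1 to 10 rows; each row shifts and turns the commanded pose from where the row before left it, along the tool's axes as they then stand; what a row does not reach is not made up. The controller multiplies each number of a shift by 0.5 m and each number of a turn by pi rad. A row lasts 1/12 s, in which the tool goes at most 41.7 mm and 7.16 degrees, less where a joint would pass 70% of its speed; a pose out of reach is approached as far as the arm can. A call with a number of a shift or a turn outside -1 to 1 is refused whole. A call with a gripper value outside its range is refused whole. "hand" is the finger opening in mm, from 0 to 85.4, set as the call begins (left out, the last holds). The fingers move at their own pace and stop on an object; the grip force is fixed at half the most. Time passes only in rows, so rows that do not move let the fingers close. It gives the time, the measured TCP pose, the force and the opening at its end, in the units of the state.
- state(): the state, without advancing time (a new reading comes with each control period).
- snapshot(name): name is "scene" or "side" or "wrist"; returns a dict with "image" (400x640x3 uint8, red, green, blue), "range_z" (400x640 float32, m along the optical axis (not along the pixel's ray), 0 where there is no reading), "fx", "fy", "cx", "cy" (pixels), "origin" and "rotation" of the camera in the world. Camera axes: x right, y down, z forward; pixel columns grow to the right and rows downward; lengths in m; the calibration is good to about 2 mm. A picture is of the moment at which its call begins.
- job_done(): hands the job in, once; it reports no verdict.
The state is a dict: "t": time; "joint_positions": joint angles; "qvel": joint speeds; "joint_torque": joint torques, N m; "tcp_pos": TCP position; "orientation": TCP orientation; "ft_force": force on the tool from outside, world axes, zero at the start; "ft_torque": the same for the moment, N m; "opening": finger opening in m.
Only numpy, scipy, OpenCV 4.12 (cv2) and the standard library are available. Lean on these libraries where they do the work, as an engineer would, in place of code of your own. Each camera call takes 0.05 s, during which the arm holds its last target. There are 200 camera calls.

TASK

Take the two piles of tins apart and put every tin away in the organiser module whose well is cut for its shape and size, lying flat on the floor of the well and let go. Keep the tins the right way up all the time, and do not knock the freshly painted figurine standing between the piles.

Things in the scene. Friction and masses are not known exactly. Their poses are not given: they have to be found in the camera images.
- large_round_tin: round aluminium screw-lid tin, 66 mm in diameter, 32 mm tall, about 0.13 kg. Origin: centre of its underside; z is up. It is at the bottom of one of the two piles, with one of the small tins on its lid.
- large_box_tin: flat rectangular steel tin, 82 mm long (own x), 58 mm wide (own y), 32 mm tall, about 0.12 kg. Origin: centre of its underside; z is up. It is at the bottom of the other pile, with the other small tin on its lid.
- small_round_tin: round aluminium screw-lid tin, 46 mm in diameter, 28 mm tall, about 0.06 kg. Origin: centre of its underside; z is up. It starts on top of either of the two large tins.
- small_box_tin: flat rectangular steel tin, 52 mm long (own x), 34 mm wide (own y), 28 mm tall, about 0.05 kg. Origin: centre of its underside; z is up. It starts on top of the other large tin.
- large_round_well: organiser module fixed to the table: a plywood tile 116 mm (own x) by 96 mm (own y), 8 mm tall, with a round well 82 mm in diameter in its middle. The dark floor of the well is 3 mm above the table, so the well is 5 mm deep. Place of the large round tin. Origin: centre of the tile's underside, on the table; z is up.
- large_box_well: module of the same outer size and the same well depth, with a rectangular well 98 mm (own x) by 74 mm (own y). Place of the large rectangular tin, long side along the well's long side. Origin: centre of the tile's underside, on the table; z is up.
- small_round_well: module of the same outer size and the same well depth, with a round well 62 mm in diameter. Place of the small round tin. Origin: centre of the tile's underside, on the table; z is up.
- small_box_well: module of the same outer size and the same well depth, with a rectangular well 68 mm (own x) by 50 mm (own y). Place of the small rectangular tin, long side along the well's long side. Origin: centre of the tile's underside, on the table; z is up.
- figurine: freshly painted grey figurine of a woman in a flared skirt on a round dark wooden plinth 40 mm in diameter, 72 mm tall in all, loose on the table between the two piles. Origin: centre of the plinth's underside; z is up. Not to be knocked.
There are look-alikes about, which are no part of the job. Leave any green look-alike of the large_box_well alone.

How it is judged:
By the outcome, as a careful person would: the job done as asked, in the order asked, and still so for the second after the job is handed in, with the robot touching nothing.
It also fails if it takes over 115 s, if anything falls off the work surface, if the arm or the gripper's body presses on something with over 40 N, if the wrist force passes 120 N, or if a joint passes its speed limit or range.

## Working session

There is one attempt and no reset: what is moved stays moved. The work goes in short steps, Python scripts to look and compute and a tool call to move; the robot and the scene stay as the last step left them, time stands still between calls to the robot, and variables do not carry over. Pictures are saved under pics/ and viewed, about 12 in all and at most 16, crops included, and the job is handed in when it is done.

Besides the shell and the picture viewer there is one more tool, called after "Request:" as name(argument=value, ...), one argument or row to a line, values as JSON. move_arm: Moves the arm, as the interface text tells. Its arguments: {"type":"object","properties":{"linear":{"type":"array"},"turn":{"type":"array"},"hand":{"type":"number"}},"required":["linear","turn"]}

```bash
mkdir -p pics; ls; python3 - <<'E'
from rig import state,snapshot
import cv2,numpy as np
s=state();print(s['t'],s['tcp_pos'],s['orientation'],s['opening'])
for n in ['scene','side']:
    d=snapshot(n);cv2.imwrite(f'pics/{n}0.png',d['image'][:,:,::-1]);np.savez(f'{n}0.npz',**d)
    print(n,d['fx'],d['cx'],d['cy'],d['origin'],np.round(d['rotation'],3).tolist())
E
```

```text
pics
0.0 [0.15366569 0.60517518 0.23007506] [-3.13955999e+00 -2.36403447e-04  2.89281120e+00] 0.08530015162008123
scene 375.74647626947603 319.6268203627148 200.1521974977123 [ 1.00122366 -0.10705244  0.85455583] [-2.566, -0.001, 1.677]
side 446.0105621914442 311.4025068148597 203.19082988146576 [-0.01369923 -0.94227004  0.80078527] [-2.235, -0.014, -0.567]
```

View pics/scene0.png

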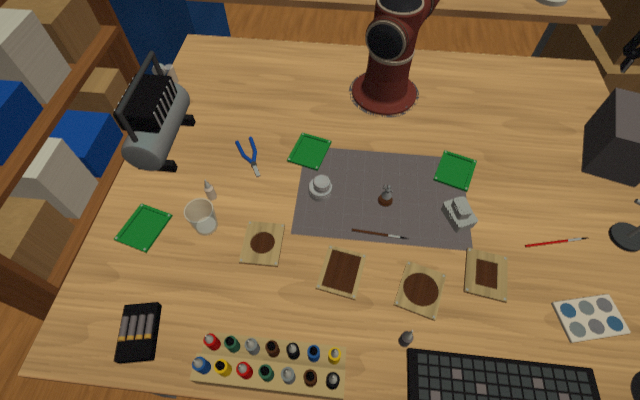

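View pics/side0.png

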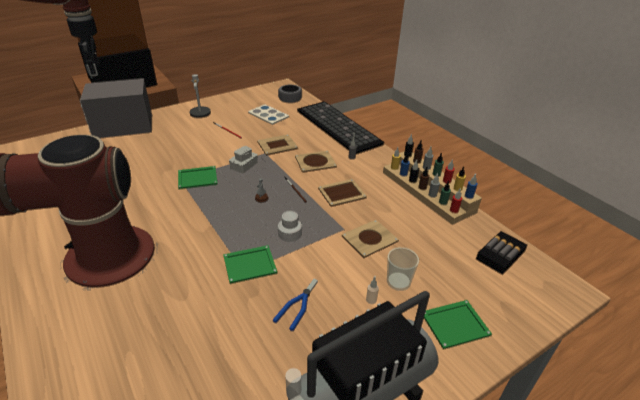

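The scene view shows the round pile at (320,187), box pile at (460,212) and figurine at (386,195). The wells are small round (262,243), large box (340,271), large round (421,289) and small box (487,274). There are three green look-alikes, to be left alone.

```bash
cat > h.py <<'E'
import numpy as np,cv2
from scipy.spatial.transform import Rotation as Ro
from rig import state,snapshot
def cloud(d):
    v,u=np.mgrid[:400,:640];z=d['range_z']
    p=np.stack([(u-d['cx'])/d['fx']*z,(v-d['cy'])/d['fy']*z,z],-1)
    return p@Ro.from_euler('xyz',d['rotation']).as_matrix().T+d['origin']
def ray(d,uv,z):
    uv=np.atleast_2d(uv).astype(float)
    r=np.c_[(uv[:,0]-d['cx'])/d['fx'],(uv[:,1]-d['cy'])/d['fy'],np.ones(len(uv))]@Ro.from_euler('xyz',d['rotation']).as_matrix().T
    o=np.array(d['origin']);return o+r*((z-o[2])/r[:,2])[:,None]
def rect(P):
    (c,s,a)=cv2.minAreaRect((P[:,:2]*1000).astype(np.float32))
    if s[0]<s[1]: s=s[::-1];a+=90
    return np.round(c,1),np.round(s,1),round((a+90)%180-90,1)
E
python3 - <<'E'
from h import *
d=dict(np.load('scene0.npz'));P=cloud(d)
hsv=cv2.cvtColor(d['image'],cv2.COLOR_RGB2HSV)
for n,(u,v) in dict(small_round=(262,243),large_box=(340,271),large_round=(421,289),small_box=(487,274)).items():
    m=(hsv[:,:,2]<95).astype(np.uint8)
    k,l=cv2.connectedComponents(m);b=(l==l[v,u]).astype(np.uint8)
    c=max(cv2.findContours(b,0,cv2.CHAIN_APPROX_NONE)[0],key=len)[:,0]
    print(n,hsv[v,u],b.sum(),rect(ray(d,c,.003)),P[v,u])
for n,(u,v,r) in dict(round=(320,187,26),fig=(386,195,20),box=(460,212,26)).items():
    Q=P[v-r:v+r,u-r:u+r].reshape(-1,3)
    print(n,[ (lo,rect(Q[(Q[:,2]>lo)&(Q[:,2]<hi)]),int(((Q[:,2]>lo)&(Q[:,2]<hi)).sum())) for lo,hi in ((.025,.038),(.054,.066),(.012,.1))],Q[:,2].max())
Q=P[300:400,180:340].reshape(-1,3);print('z bg',np.median(P[330:345,100:110,2]))
E
```

```text
small_round [ 12 172  77] 388 (array([ 591.4, -294.8]), array([58.5, 56. ]), -83.9) [ 0.59457585 -0.29530157  0.00269498]
large_box [ 11 177  72] 1126 (array([646.1, -91.1]), array([95.8, 72.7]), -10.5) [ 0.64780243 -0.09439276  0.00141792]
large_round [ 13 162  74] 880 (array([672.1,  96.5]), array([78.2, 78.1]), 24.7) [0.67364755 0.09729924 0.00482965]
small_box [ 12 183  71] 522 (array([615.8, 255.2]), array([65.2, 49.1]), -9.4) [0.61973723 0.25549316 0.00560918]
round [(0.025, (array([ 431.6, -168.5]), array([65.4, 53.5]), 82.3), 176), (0.054, (array([ 428.4, -163.6]), array([43.3, 41.9]), 6.7), 191), (0.012, (array([ 400.6, -170.4]), array([116.7,  62.1]), 5.5), 475)] 0.8545558299624918
fig [(0.025, (array([435.1,   8.7]), array([27.6, 21.3]), 64.0), 58), (0.054, (array([429. ,   8.8]), array([20. , 11.7]), 22.6), 18), (0.012, (array([433.1,   9.7]), array([27.2, 25.5]), -88.4), 123)] 0.8545558299624918
box [(0.025, (array([465.5, 198.2]), array([83.9, 59.4]), 26.6), 344), (0.054, (array([465.4, 195.4]), array([53.3, 36.4]), 15.9), 259), (0.012, (array([465.5, 198.2]), array([83.9, 59.4]), 26.6), 766)] 0.8545558299624918
z bg -0.0011731820371366775
```

Request:
move_arm(
  linear=[
    [-0.062,-0.049,0],
    [-0.062,-0.049,0],
    [-0.062,-0.049,0],
    [-0.062,-0.049,0],
    [-0.062,-0.049,0],
    [-0.062,-0.049,0],
    [-0.062,-0.049,0],
    [-0.062,-0.049,0],
    [-0.062,-0.049,0],
    [-0.062,-0.049,0],
  ],
  turn=[
    [0,0,0],
    [0,0,0],
    [0,0,0],
    [0,0,0],
    [0,0,0],
    [0,0,0],
    [0,0,0],
    [0,0,0],
    [0,0,0],
    [0,0,0],
  ],
)

```text
t: 0.93
tcp_pos: [0.3945, 0.2901, 0.2309]
orientation: [-3.141, -0.0, 2.893]
ft_force: [0.7, 0.7, 0.0]
opening: 0.0854
```

Request:
move_arm(
  linear=[
    [-0.062,-0.049,0],
    [-0.062,-0.049,0],
    [-0.062,-0.049,0],
    [0,0,0],
    [0,0,0],
    [0,0,0],
    [0,0,0],
    [0,0,0],
    [0,0,0],
    [0,0,0],
  ],
  turn=[
    [0,0,0],
    [0,0,0],
    [0,0,0],
    [0,0,-0.034],
    [0,0,-0.034],
    [0,0,-0.034],
    [0,0,-0.034],
    [0,0,-0.034],
    [0,0,0],
    [0,0,0],
  ],
)

```text
t: 1.77
tcp_pos: [0.4658, 0.1977, 0.2309]
orientation: [3.142, -0.001, -2.859]
ft_force: [-0.1, -0.2, -0.6]
opening: 0.0853
```

```bash
cat >> h.py <<'E'
def go(x,y,z,yawdeg=None):
    s=state();p=np.array(s['tcp_pos']);R=Ro.from_euler('xyz',s['orientation']).as_matrix()
    print('tcp',p.round(4),'rpy',np.degrees(s['orientation']).round(1),'t',round(s['t'],2),'F',np.round(s['ft_force'],1),'op',round(s['opening'],4))
    v=R.T@(np.array([x,y,z])-p)/.5;print('shift units',v.round(4),'rows',np.linalg.norm(v)/.08)
    if yawdeg is not None:
        w=-((yawdeg-np.degrees(s['orientation'][2])+90)%180-90)/180;print('turn z',round(w,4),'rows',abs(w)/.038)
E
python3 - <<'E'
from h import *
go(.465,.195,.036,15.9)
d=snapshot('wrist');cv2.imwrite('pics/w1.png',d['image'][:,:,::-1]);np.savez('w1.npz',**d);print(d['origin'],d['rotation'],d['fx'])
E
```

```text
tcp [0.4658 0.1977 0.2309] rpy [ 180.    -0.  -163.8] t 1.77 F [-0.1 -0.2 -0.6] op 0.0853
shift units [ 0.0028 -0.0048  0.3897] rows 4.872151007597891
turn z 0.0016 rows 0.04257403514666839
[0.39564172 0.17852254 0.37387301] [ 2.84750082e+00 -4.73752085e-04  1.85366829e+00] 329.86261623552946
```

View pics/w1.png

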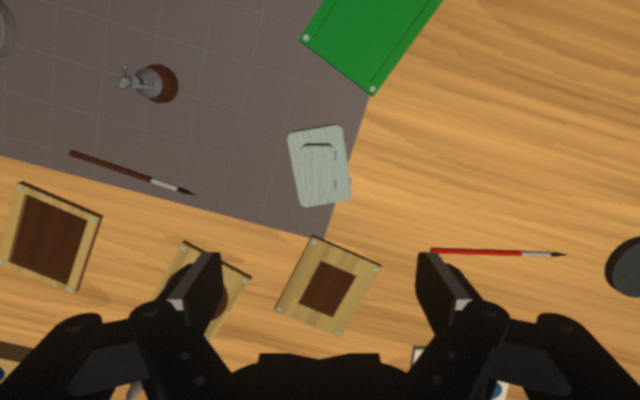

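The wrist view shows the box pile at (320,165) between the jaw lines, and the figurine at (150,85), well clear. I'll measure the lids from this close view.

```bash
python3 - <<'E'
from h import *
d=dict(np.load('w1.npz'));P=cloud(d)[110:220,275:370].reshape(-1,3)
for lo,hi in ((.025,.038),(.053,.068)):
    Q=P[(P[:,2]>lo)&(P[:,2]<hi)];print(rect(Q),len(Q),np.median(Q[:,2]))
E
```

```text
(array([466. , 200.2]), array([82.5, 58. ]), 26.0) 2280 0.03198892845528234
(array([465.6, 196.4]), array([52.1, 34.7]), 16.9) 1809 0.06002398780268875
```

Request:
move_arm(
  linear=[
    [0,-0.0025,0.07],
    [0,0,0.07],
    [0,0,0.07],
    [0,0,0.07],
    [0,0,0.06],
    [0,0,0.048],
    [0,0,0],
    [0,0,0],
  ],
  turn=[
    [0,0,-0.004],
    [0,0,0],
    [0,0,0],
    [0,0,0],
    [0,0,0],
    [0,0,0],
    [0,0,0],
    [0,0,0],
  ],
)

```text
t: 2.48
tcp_pos: [0.4652, 0.1963, 0.0361]
orientation: [3.141, -0.004, -2.845]
ft_force: [0.6, 0.3, 1.0]
opening: 0.0852
```

Request:
move_arm(
  linear=[
    [0,0,0],
    [0,0,0],
    [0,0,0],
    [0,0,0],
    [0,0,0],
    [0,0,0],
    [0,0,0],
    [0,0,0],
  ],
  turn=[
    [0,0,0],
    [0,0,0],
    [0,0,0],
    [0,0,0],
    [0,0,0],
    [0,0,0],
    [0,0,0],
    [0,0,0],
  ],
  hand=20,
)

```text
t: 3.15
tcp_pos: [0.4679, 0.197, 0.0391]
orientation: [-3.141, 0.003, -2.844]
ft_force: [-0.5, 0.2, 7.4]
opening: 0.0331
```

```bash
python3 -c "
from h import *
go(.6158,.2552,.1,-9.4)"
```

```text
tcp [0.4679 0.197  0.0391] rpy [-180.     0.2 -162.9] t 3.15 F [-0.5  0.2  7.4] op 0.0331
shift units [-0.3174  0.0245 -0.1207] rows 4.255331026782132
turn z 0.147 rows 3.867966905917967
```

Request:
move_arm(
  linear=[
    [0,0,-0.03],
    [0,0,-0.05],
    [0,0,-0.05],
    [-0.063,0.005,0],
    [-0.063,0.005,0],
    [-0.064,0.005,0],
    [-0.064,0.005,0],
    [-0.063,0.005,0],
    [0,0,0],
  ],
  turn=[
    [0,0,0],
    [0,0,0],
    [0,0,0],
    [0,0,0],
    [0,0,0],
    [0,0,0],
    [0,0,0],
    [0,0,0],
    [0,0,0],
  ],
)

```text
t: 3.9
tcp_pos: [0.618, 0.2562, 0.1014]
orientation: [3.141, 0.002, -2.844]
ft_force: [-1.3, -0.6, -0.4]
opening: 0.033
```

Request:
move_arm(
  linear=[
    [0,0,0],
    [0,0,0],
    [0,0,0],
    [0,0,0],
    [0,0,0],
    [0,0,0],
  ],
  turn=[
    [0,0,0.037],
    [0,0,0.037],
    [0,0,0.037],
    [0,0,0.036],
    [0,0,0],
    [0,0,0],
  ],
)

```text
t: 4.4
tcp_pos: [0.6136, 0.2549, 0.102]
orientation: [-3.141, -0.001, 2.98]
ft_force: [-0.1, -0.0, -0.6]
opening: 0.0328
```

```bash
python3 - <<'E'
from h import *
go(.6158,.2552,.011,-9.4)
d=snapshot('wrist');cv2.imwrite('pics/w2.png',d['image'][:,:,::-1]);np.savez('w2.npz',**d)
E
```

```text
tcp [0.6136 0.2549 0.102 ] rpy [-180.    -0.   170.8] t 4.4 F [-0.1 -0.  -0.6] op 0.0328
shift units [-0.0043  0.0014  0.1819] rows 2.2744953466291116
turn z 0.0009 rows 0.024103209927750047
```

View pics/w2.png

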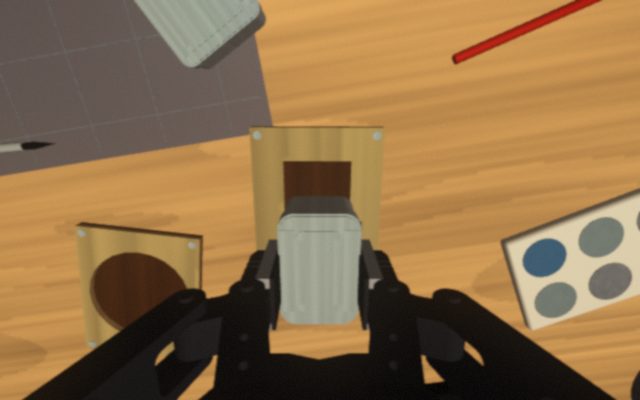

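The tin (320,268) is held square to its well (318,180). A quick check of the lid's centre relative to the TCP:

```bash
cat >> h.py <<'E'
def lid(d,zc,win,tol=.006):
    a,b,c,e=win;P=cloud(d)[a:b,c:e].reshape(-1,3);Q=P[abs(P[:,2]-zc)<tol]
    print('lid',rect(Q),len(Q),np.median(Q[:,2]))
def well(d,win,vmax=95):
    a,b,c,e=win;m=np.zeros((400,640),np.uint8);m[a:b,c:e]=cv2.cvtColor(d['image'],cv2.COLOR_RGB2HSV)[a:b,c:e,2]<vmax
    c=max(cv2.findContours(m,0,cv2.CHAIN_APPROX_NONE)[0],key=cv2.contourArea)[:,0]
    print('well',rect(ray(d,c,.003)))
E
python3 - <<'E'
from h import *
d=dict(np.load('w2.npz'));lid(d,.123,(190,335,282,358))
hsv=cv2.cvtColor(d['image'],cv2.COLOR_RGB2HSV)[185]
ok=[u for u in range(255,385) if hsv[u,2]<95];print('well y-mid at row185',ray(d,[[min(ok),185],[max(ok),185]],.003)[:,:2])
E
```

```text
lid (array([611.7, 257.3]), array([53.3, 33. ]), -9.6) 8513 0.12278519932690282
well y-mid at row185 [[0.60220614 0.23233579]
 [0.60998941 0.28033373]]
```

Request:
move_arm(
  linear=[
    [-0.009,-0.003,0.03],
    [0,0,0.05],
    [0,0,0.05],
    [0,0,0.03],
    [0,0,0.015],
    [0,0,0.007],
    [0,0,0],
    [0,0,0],
  ],
  turn=[
    [0,0,0],
    [0,0,0],
    [0,0,0],
    [0,0,0],
    [0,0,0],
    [0,0,0],
    [0,0,0],
    [0,0,0],
  ],
)

```text
t: 5.12
tcp_pos: [0.6191, 0.253, 0.0118]
orientation: [3.141, 0.001, 2.978]
ft_force: [0.6, -0.2, -0.8]
opening: 0.0328
```

Request:
move_arm(
  linear=[
    [0,0,0],
    [0,0,0],
    [0,0,0],
    [0,0,0],
    [0,0,0],
    [0,0,0],
  ],
  turn=[
    [0,0,0],
    [0,0,0],
    [0,0,0],
    [0,0,0],
    [0,0,0],
    [0,0,0],
  ],
  hand=60,
)

```text
t: 5.62
tcp_pos: [0.6185, 0.2529, 0.0114]
orientation: [3.142, 0.0, 2.978]
ft_force: [0.8, -0.4, 0.9]
opening: 0.0599
```

Request:
move_arm(
  linear=[
    [0,0,-0.04],
    [0,0,-0.07],
    [0,0,-0.07],
    [0,0,-0.07],
    [0,0,-0.07],
    [0,0,0],
  ],
  turn=[
    [0,0,0],
    [0,0,0],
    [0,0,0],
    [0,0,0],
    [0,0,0],
    [0,0,0],
  ],
  hand=85,
)

```text
t: 6.12
tcp_pos: [0.623, 0.2542, 0.1818]
orientation: [3.135, 0.014, 2.978]
ft_force: [1.3, 0.5, 2.0]
opening: 0.0849
```

```bash
python3 - <<'E'
from h import *
go(.466,.2002,.14,26)
d=snapshot('wrist');cv2.imwrite('pics/w3.png',d['image'][:,:,::-1]);np.savez('w3.npz',**d);lid(d,.031,(150,400,200,450),.005)
E
```

```text
tcp [0.623  0.2542 0.1818] rpy [179.6   0.8 170.6] t 6.12 F [1.3 0.5 2. ] op 0.0849
shift units [ 0.2933 -0.1584  0.0784] rows 4.280104357160051
turn z -0.1966 rows 5.174170164886887
lid (array([620.9, 254.2]), array([44.1, 34. ]), -9.7) 1714 0.03106111434580197
```

View pics/w3.png

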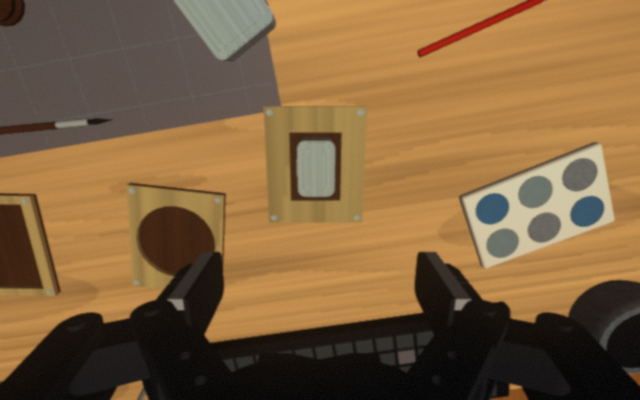

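The small box tin is seated in its well (315,168), lid at z 31 mm. Next is the large box tin.

Request:
move_arm(
  linear=[
    [0.057,-0.031,0],
    [0.057,-0.031,0],
    [0.057,-0.031,0],
    [0.057,-0.031,0],
    [0.056,-0.03,0],
    [0,0,0],
    [0,0,0],
  ],
  turn=[
    [0,0,0],
    [0,0,0],
    [0,0,0],
    [0,0,0],
    [0,0,0],
    [0,0,-0.038],
    [0,0,-0.038],
  ],
)

```text
t: 6.75
tcp_pos: [0.4632, 0.1994, 0.1693]
orientation: [-3.141, -0.003, -3.061]
ft_force: [0.3, 0.3, 0.4]
opening: 0.085
```

Request:
move_arm(
  linear=[
    [0,0,0],
    [0,0,0],
    [0,0,0],
    [0,0,0],
    [0,0,0],
    [0,0,0],
  ],
  turn=[
    [0,0,-0.038],
    [0,0,-0.038],
    [0,0,-0.038],
    [0,0,-0.007],
    [0,0,0],
    [0,0,0],
  ],
)

```text
t: 7.25
tcp_pos: [0.4654, 0.2, 0.1706]
orientation: [3.141, -0.001, -2.689]
ft_force: [0.3, 0.3, 0.5]
opening: 0.0848
```

```bash
python3 - <<'E'
from h import *
d=snapshot('wrist');lid(d,.032,(50,300,180,460),.005)
go(.466,.2002,.008,26)
E
```

```text
lid (array([466.1, 200.2]), array([82.8, 58. ]), 26.1) 5885 0.032144295356439645
tcp [0.4656 0.2    0.1708] rpy [ 180.   -0. -154.] t 7.3 F [-0.2  0.3 -0.5] op 0.085
shift units [-1.200e-03 -1.000e-04  3.256e-01] rows 4.069874372646134
turn z -0.0003 rows 0.006867894141757131
```

Request:
move_arm(
  linear=[
    [-0.001,0,0.05],
    [0,0,0.07],
    [0,0,0.07],
    [0,0,0.06],
    [0,0,0.04],
    [0,0,0.025],
    [0,0,0.01],
    [0,0,0],
    [0,0,0],
  ],
  turn=[
    [0,0,0],
    [0,0,0],
    [0,0,0],
    [0,0,0],
    [0,0,0],
    [0,0,0],
    [0,0,0],
    [0,0,0],
    [0,0,0],
  ],
)

```text
t: 8.05
tcp_pos: [0.4673, 0.2006, 0.01]
orientation: [-3.141, 0.002, -2.687]
ft_force: [1.0, 0.2, 1.7]
opening: 0.0854
```

Request:
move_arm(
  linear=[
    [0,0,0],
    [0,0,0],
    [0,0,0],
    [0,0,0],
    [0,0,0],
    [0,0,0],
  ],
  turn=[
    [0,0,0],
    [0,0,0],
    [0,0,0],
    [0,0,0],
    [0,0,0],
    [0,0,0],
  ],
  hand=45,
)

```text
t: 8.55
tcp_pos: [0.4679, 0.2008, 0.0108]
orientation: [-3.141, 0.004, -2.687]
ft_force: [-0.5, -0.4, 5.8]
opening: 0.0563
```

```bash
python3 -c "
from h import *
go(.646,-.0911,.12,-10.5)"
```

```text
tcp [0.4679 0.2008 0.0108] rpy [-180.     0.2 -153.9] t 8.55 F [-0.5 -0.4  5.8] op 0.0563
shift units [-0.0642 -0.681  -0.2176] rows 8.971993039968009
turn z 0.2031 rows 5.345557677154561
```

Request:
move_arm(
  linear=[
    [0,0,-0.03],
    [0,0,-0.06],
    [0,0,-0.07],
    [0,0,-0.06],
    [-0.007,-0.075,0],
    [-0.007,-0.075,0],
    [-0.007,-0.076,0],
    [-0.007,-0.076,0],
    [-0.007,-0.076,0],
    [-0.007,-0.076,0],
  ],
  turn=[
    [0,0,0],
    [0,0,0],
    [0,0,0],
    [0,0,0],
    [0,0,0],
    [0,0,0],
    [0,0,0],
    [0,0,0],
    [0,0,0],
    [0,0,0],
  ],
)

```text
t: 9.38
tcp_pos: [0.5852, 0.004, 0.1187]
orientation: [3.141, -0.0, -2.687]
ft_force: [0.3, -0.1, -1.1]
opening: 0.0567
```

Request:
move_arm(
  linear=[
    [-0.007,-0.076,0],
    [-0.007,-0.076,0],
    [-0.008,-0.075,0],
    [0,0,0],
    [0,0,0],
    [0,0,0],
    [0,0,0],
    [0,0,0],
    [0,0,0],
    [0,0,0],
  ],
  turn=[
    [0,0,0],
    [0,0,0],
    [0,0,0],
    [0,0,0.035],
    [0,0,0.035],
    [0,0,0.035],
    [0,0,0.035],
    [0,0,0.035],
    [0,0,0.028],
    [0,0,0],
  ],
)

```text
t: 10.22
tcp_pos: [0.6442, -0.0915, 0.1183]
orientation: [3.142, -0.001, 2.957]
ft_force: [0.3, 1.1, -1.6]
opening: 0.0565
```

```bash
python3 - <<'E'
from h import *
go(.646,-.0911,.011,-10.5)
d=snapshot('wrist');cv2.imwrite('pics/w4.png',d['image'][:,:,::-1]);np.savez('w4.npz',**d)
lid(d,state()['tcp_pos'][2]+.0215,(170,360,200,440))
E
```

```text
tcp [ 0.6442 -0.0915  0.1183] rpy [ 1.800e+02 -1.000e-01  1.694e+02] t 10.22 F [ 0.3  1.1 -1.6] op 0.0565
shift units [-0.0037  0.0014  0.2147] rows 2.683901404664374
turn z -0.0003 rows 0.008669188995739402
lid (array([641.9, -89.6]), array([84.4, 82.6]), 78.8) 25479 0.13963317145728715
```

View pics/w4.png

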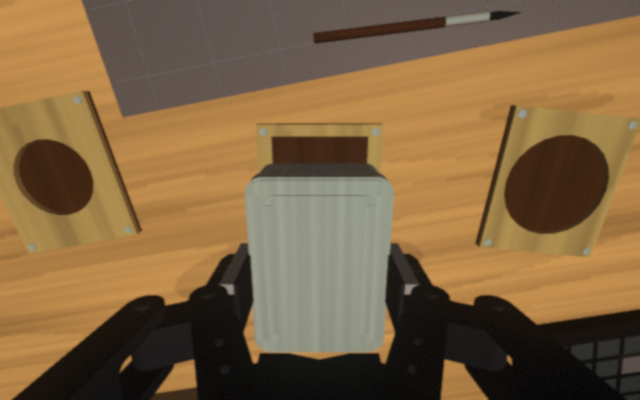

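The large box tin (320,265) is held square over its well. I'll measure the lid again without the fingers, and the well's visible edges.

```bash
python3 - <<'E'
from h import *
d=dict(np.load('w4.npz'));lid(d,.1397,(170,350,252,387),.003)
v=cv2.cvtColor(d['image'],cv2.COLOR_RGB2HSV)[...,2]
ok=[u for u in range(258,382) if v[150,u]<95];q=ray(d,[[min(ok),150],[max(ok),150]],.003)[:,:2];print(q,q.mean(0))
ok=[r for r in range(125,170) if v[r,320]<95];print('far edge',ray(d,[[320,min(ok)]],.008))
E
```

```text
lid (array([641.3, -89.5]), array([81.1, 58.2]), -10.3) 23154 0.13964511866383195
[[ 0.60669172 -0.11938272]
 [ 0.62007074 -0.04749667]] [ 0.61338123 -0.08343969]
far edge [[ 0.60287613 -0.08111656  0.008     ]]
```

Request:
move_arm(
  linear=[
    [-0.0145,0.001,0.03],
    [0,0,0.05],
    [0,0,0.05],
    [0,0,0.04],
    [0,0,0.02],
    [0,0,0.012],
    [0,0,0.006],
    [0,0,0],
    [0,0,0],
  ],
  turn=[
    [0,0,0],
    [0,0,0],
    [0,0,0],
    [0,0,0],
    [0,0,0],
    [0,0,0],
    [0,0,0],
    [0,0,0],
    [0,0,0],
  ],
)

```text
t: 11.02
tcp_pos: [0.6529, -0.0926, 0.0163]
orientation: [-3.141, 0.002, 2.959]
ft_force: [1.4, -0.4, -0.9]
opening: 0.0564
```

Request:
move_arm(
  linear=[
    [0,0,0],
    [0,0,0],
    [0,0,0],
    [0,0,0],
    [0,0,0],
    [0,0,0],
  ],
  turn=[
    [0,0,0],
    [0,0,0],
    [0,0,0],
    [0,0,0],
    [0,0,0],
    [0,0,0],
  ],
  hand=85,
)

```text
t: 11.52
tcp_pos: [0.6519, -0.0924, 0.015]
orientation: [-3.142, 0.0, 2.959]
ft_force: [-0.5, -0.1, -0.7]
opening: 0.0848
```

Request:
move_arm(
  linear=[
    [0,0,-0.04],
    [0,0,-0.07],
    [0,0,-0.07],
    [0,0,-0.07],
    [0,0,-0.07],
    [0,0,0],
    [0,0,0],
  ],
  turn=[
    [0,0,0],
    [0,0,0],
    [0,0,0],
    [0,0,0],
    [0,0,0],
    [0,0,0],
    [0,0,0],
  ],
)

```text
t: 12.1
tcp_pos: [0.6538, -0.0928, 0.1789]
orientation: [-3.141, 0.007, 2.959]
ft_force: [-0.5, 0.2, 0.2]
opening: 0.0849
```

```bash
python3 - <<'E'
from h import *
go(.4284,-.1636,.17)
d=snapshot('wrist');cv2.imwrite('pics/w5.png',d['image'][:,:,::-1]);np.savez('w5.npz',**d);lid(d,.035,(100,300,200,450),.005)
E
```

```text
tcp [ 0.6538 -0.0928  0.1789] rpy [-180.     0.4  169.5] t 12.1 F [-0.5  0.2  0.2] op 0.0849
shift units [ 0.4176 -0.2211  0.015 ] rows 5.909279982094575
lid (array([650.7, -90.7]), array([82.1, 58.2]), -10.5) 5702 0.035136795598264575
```

View pics/w5.png

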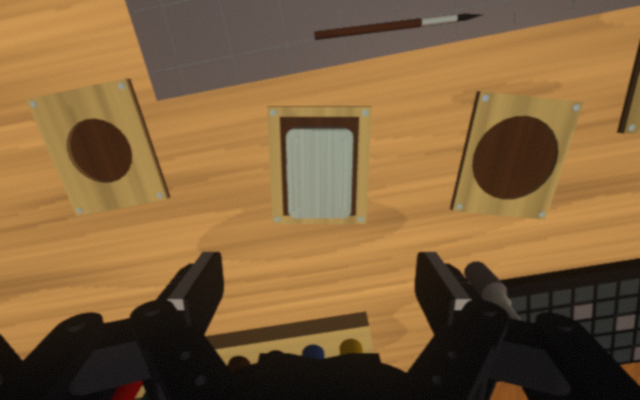

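The large box tin appears to be in its well (320,172), lid at z 35 mm. I'll check its tilt and measure the two round wells, (100,150) and (515,157), from here.

```bash
python3 - <<'E'
from h import *
d=dict(np.load('w5.npz'));P=cloud(d)[132:215,290:350].reshape(-1,3)
c=np.linalg.lstsq(np.c_[P[:,:2],np.ones(len(P))],P[:,2],rcond=None)[0];print('slope',c[:2])
well(d,(110,190,60,140));well(d,(105,205,468,562))
E
```

```text
slope [-0.17217009  0.0286437 ]
well (array([ 595.8, -296.7]), array([61.1, 58.2]), 7.7)
well (array([676.9,  99.5]), array([81.2, 81.2]), 87.5)
```

Request:
move_arm(
  linear=[
    [0.07,-0.037,0],
    [0.07,-0.037,0],
    [0.07,-0.037,0],
    [0.07,-0.037,0],
    [0.07,-0.037,0],
    [0.068,-0.036,0],
    [0,0,0],
    [0,0,0],
  ],
  turn=[
    [0,0,0],
    [0,0,0],
    [0,0,0],
    [0,0,0],
    [0,0,0],
    [0,0,0],
    [0,0,0],
    [0,0,0],
  ],
)

```text
t: 12.82
tcp_pos: [0.4239, -0.1627, 0.1723]
orientation: [3.14, -0.003, 2.956]
ft_force: [-0.2, -0.2, 0.6]
opening: 0.0849
```

```bash
python3 - <<'E'
from h import *
d=snapshot('wrist');np.savez('w6.npz',**d)
lid(d,.060,(50,300,200,450),.005);lid(d,.032,(50,300,200,450),.005)
go(.4284,-.1636,.04)
E
```

```text
lid (array([ 427.8, -162.8]), array([45.3, 45. ]), -88.4) 2251 0.0593054782372649
lid (array([ 420.3, -167.4]), array([65.3, 56.6]), -80.7) 1667 0.03135567169599757
tcp [ 0.4252 -0.1627  0.1731] rpy [ 1.799e+02 -1.000e-01  1.695e+02] t 12.87 F [ 0.2 -0.3 -0.2] op 0.0847
shift units [-0.0071 -0.0009  0.2661] rows 3.3280521517759833
```

```bash
python3 - <<'E'
from h import *
d=dict(np.load('w5.npz'));P=cloud(d)
for r in range(130,222,8): print(r,np.round(P[r,[295,320,345],2]*1000,1),round(P[r,320,0]*1000))
E
```

```text
130 [35.6 35.1 35.3] 612
138 [34.5 36.4 34.5] 618
146 [36.3 35.8 35.7] 625
154 [35.2 35.6 34.1] 632
162 [34.5 36.5 34.9] 639
170 [35.3 34.4 33.6] 646
178 [35.6 35.8 35.3] 653
186 [35.4 35.7 34.8] 661
194 [35.8 35.4 35.4] 668
202 [35.2 35.4 34.7] 676
210 [34.6 35.3 36. ] 683
218 [8.5 8.5 8.8] 701
```

The per-row depths are flat at 35 mm, so the slope fit was skewed by dropouts and the large box tin is seated. Next is the small round tin.

Request:
move_arm(
  linear=[
    [-0.005,0,0.05],
    [0,0,0.07],
    [0,0,0.06],
    [0,0,0.045],
    [0,0,0.025],
    [0,0,0.015],
    [0,0,0],
    [0,0,0],
  ],
  turn=[
    [0,0,0],
    [0,0,0],
    [0,0,0],
    [0,0,0],
    [0,0,0],
    [0,0,0],
    [0,0,0],
    [0,0,0],
  ],
)

```text
t: 13.53
tcp_pos: [0.4293, -0.1633, 0.0422]
orientation: [3.141, -0.001, 2.96]
ft_force: [0.4, -0.3, 0.3]
opening: 0.085
```

Request:
move_arm(
  linear=[
    [0,0,0],
    [0,0,0],
    [0,0,0],
    [0,0,0],
    [0,0,0],
    [0,0,0],
    [0,0,0],
  ],
  turn=[
    [0,0,0],
    [0,0,0],
    [0,0,0],
    [0,0,0],
    [0,0,0],
    [0,0,0],
    [0,0,0],
  ],
  hand=32,
)

```text
t: 14.12
tcp_pos: [0.4299, -0.1641, 0.044]
orientation: [-3.141, 0.003, 2.959]
ft_force: [0.1, 0.7, 5.1]
opening: 0.0435
```

```bash
python3 -c "
from h import *
go(.594,-.296,.13)"
```

```text
tcp [ 0.4299 -0.1641  0.044 ] rpy [-179.9    0.2  169.5] t 14.12 F [0.1 0.7 5.1] op 0.0435
shift units [-0.3712 -0.1998 -0.1708] rows 5.685112633225964
```

Request:
move_arm(
  linear=[
    [0,0,-0.03],
    [0,0,-0.05],
    [0,0,-0.05],
    [0,0,-0.04],
    [-0.062,-0.033,0],
    [-0.062,-0.033,0],
    [-0.062,-0.033,0],
    [-0.062,-0.033,0],
    [-0.062,-0.033,0],
    [-0.061,-0.034,0],
  ],
  turn=[
    [0,0,0],
    [0,0,0],
    [0,0,0],
    [0,0,0],
    [0,0,0],
    [0,0,0],
    [0,0,0],
    [0,0,0],
    [0,0,0],
    [0,0,0],
  ],
)

```text
t: 14.95
tcp_pos: [0.5938, -0.2958, 0.1265]
orientation: [3.141, -0.001, 2.959]
ft_force: [-0.7, -1.0, -0.5]
opening: 0.0436
```

Request:
move_arm(
  linear=[
    [0,0,0],
    [0,0,0],
    [0,0,0],
  ],
  turn=[
    [0,0,0],
    [0,0,0],
    [0,0,0],
  ],
)

```text
t: 15.2
tcp_pos: [0.5922, -0.2946, 0.1264]
orientation: [3.141, -0.002, 2.959]
ft_force: [0.1, 0.2, -0.6]
opening: 0.0439
```

```bash
python3 - <<'E'
from h import *
go(.594,-.296,.015)
d=snapshot('wrist');cv2.imwrite('pics/w7.png',d['image'][:,:,::-1]);np.savez('w7.npz',**d)
lid(d,state()['tcp_pos'][2]+.016,(150,360,270,370),.005)
E
```

```text
tcp [ 0.5922 -0.2946  0.1264] rpy [ 1.800e+02 -1.000e-01  1.695e+02] t 15.2 F [ 0.1  0.2 -0.6] op 0.0439
shift units [-0.0044 -0.0023  0.2228] rows 2.7856572866232767
lid (array([ 591.1, -292.2]), array([45.6, 44.2]), -13.0) 7378 0.14165834031217467
```

View pics/w7.png

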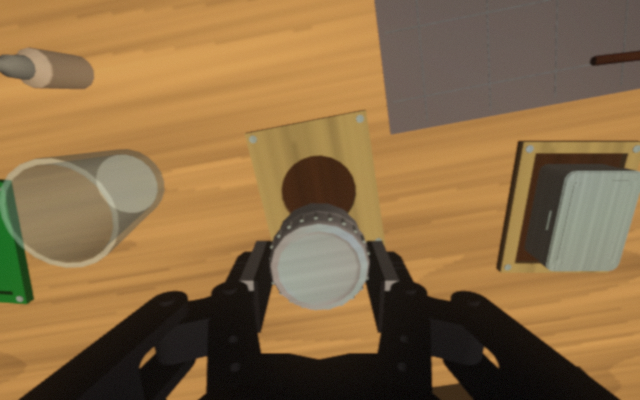

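The small round tin (320,265) is level, with its well visible behind at (318,188). I'll correct by (3,-4) mm and lower.

Request:
move_arm(
  linear=[
    [-0.0077,-0.0063,0.04],
    [0,0,0.06],
    [0,0,0.05],
    [0,0,0.035],
    [0,0,0.02],
    [0,0,0.01],
    [0,0,0.006],
    [0,0,0],
    [0,0,0],
  ],
  turn=[
    [0,0,0],
    [0,0,0],
    [0,0,0],
    [0,0,0],
    [0,0,0],
    [0,0,0],
    [0,0,0],
    [0,0,0],
    [0,0,0],
  ],
)

```text
t: 16.0
tcp_pos: [0.5971, -0.2993, 0.0185]
orientation: [-3.141, 0.002, 2.959]
ft_force: [-1.0, -0.1, -0.6]
opening: 0.0435
```

Request:
move_arm(
  linear=[
    [0,0,0],
    [0,0,0],
    [0,0,0],
    [0,0,0],
    [0,0,0],
    [0,0,0],
  ],
  turn=[
    [0,0,0],
    [0,0,0],
    [0,0,0],
    [0,0,0],
    [0,0,0],
    [0,0,0],
  ],
  hand=75,
)

```text
t: 16.5
tcp_pos: [0.5962, -0.2989, 0.0169]
orientation: [-3.142, 0.0, 2.959]
ft_force: [-0.4, -0.0, 0.8]
opening: 0.0749
```

Request:
move_arm(
  linear=[
    [0,0,-0.04],
    [0,0,-0.07],
    [0,0,-0.07],
    [0,0,-0.07],
    [0,0,-0.06],
    [0,0,0],
    [0,0,0],
  ],
  turn=[
    [0,0,0],
    [0,0,0],
    [0,0,0],
    [0,0,0],
    [0,0,0],
    [0,0,0],
    [0,0,0],
  ],
  hand=85,
)

```text
t: 17.08
tcp_pos: [0.5977, -0.2998, 0.1754]
orientation: [-3.139, 0.006, 2.959]
ft_force: [-0.5, -0.4, 0.7]
opening: 0.0853
```

```bash
python3 - <<'E'
from h import *
go(.430,-.1675,.17)
d=snapshot('wrist');cv2.imwrite('pics/w8.png',d['image'][:,:,::-1]);np.savez('w8.npz',**d);lid(d,.031,(100,300,250,400),.005)
E
```

```text
tcp [ 0.5977 -0.2998  0.1754] rpy [-179.9    0.3  169.5] t 17.08 F [-0.5 -0.4  0.7] op 0.0853
shift units [0.378  0.1992 0.0083] rows 5.341529774839135
lid (array([ 596.1, -297.8]), array([45.5, 44.6]), -1.0) 1866 0.030306035790127778
```

View pics/w8.png

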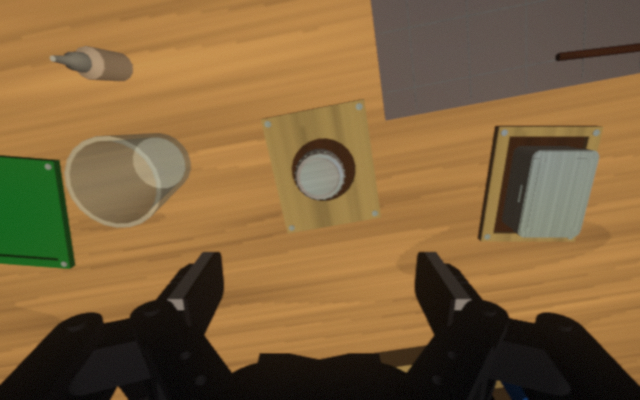

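The small round tin is inside its well (320,173), lid at z 30–31 mm. Last is the large round tin.

Request:
move_arm(
  linear=[
    [0.063,0.033,0],
    [0.063,0.033,0],
    [0.063,0.033,0],
    [0.063,0.033,0],
    [0.063,0.033,0],
    [0.062,0.033,0],
    [0,0,0],
    [0,0,0],
    [0,0,0],
  ],
  turn=[
    [0,0,0],
    [0,0,0],
    [0,0,0],
    [0,0,0],
    [0,0,0],
    [0,0,0],
    [0,0,0],
    [0,0,0],
    [0,0,0],
  ],
)

```text
t: 17.88
tcp_pos: [0.4286, -0.1671, 0.1707]
orientation: [3.141, -0.001, 2.959]
ft_force: [0.1, 0.5, 0.2]
opening: 0.0852
```

```bash
python3 - <<'E'
from h import *
d=snapshot('wrist');np.savez('w9.npz',**d)
lid(d,.032,(50,300,200,450),.005)
go(.4284,-.1675,.01)
E
```

```text
lid (array([ 424.6, -166.7]), array([65.1, 64.7]), 62.5) 4034 0.031240024954375556
tcp [ 0.4291 -0.1675  0.1712] rpy [180.   -0.  169.5] t 17.93 F [-0.2 -0.6 -0.1] op 0.0852
shift units [ 1.200e-03 -3.000e-04  3.224e-01] rows 4.030285676874984
```

Request:
move_arm(
  linear=[
    [0.009,0,0.05],
    [0,0,0.07],
    [0,0,0.07],
    [0,0,0.06],
    [0,0,0.04],
    [0,0,0.02],
    [0,0,0.012],
    [0,0,0],
    [0,0,0],
  ],
  turn=[
    [0,0,0],
    [0,0,0],
    [0,0,0],
    [0,0,0],
    [0,0,0],
    [0,0,0],
    [0,0,0],
    [0,0,0],
    [0,0,0],
  ],
)

```text
t: 18.68
tcp_pos: [0.4256, -0.1672, 0.0118]
orientation: [-3.141, 0.001, 2.959]
ft_force: [0.1, 0.6, 0.2]
opening: 0.0849
```

Request:
move_arm(
  linear=[
    [0,0,0],
    [0,0,0],
    [0,0,0],
    [0,0,0],
    [0,0,0],
    [0,0,0],
  ],
  turn=[
    [0,0,0],
    [0,0,0],
    [0,0,0],
    [0,0,0],
    [0,0,0],
    [0,0,0],
  ],
  hand=50,
)

```text
t: 19.18
tcp_pos: [0.4263, -0.1675, 0.0132]
orientation: [-3.14, 0.005, 2.959]
ft_force: [-0.1, 0.2, 6.3]
opening: 0.0635
```

```bash
python3 -c "
from h import *
go(.675,.098,.12)"
```

```text
tcp [ 0.4263 -0.1675  0.0132] rpy [-179.9    0.3  169.5] t 19.18 F [-0.1  0.2  6.3] op 0.0635
shift units [-0.3935  0.6123 -0.2128] rows 9.478244929156753
```

Request:
move_arm(
  linear=[
    [0,0,-0.03],
    [0,0,-0.06],
    [0,0,-0.07],
    [0,0,-0.06],
    [-0.039,0.061,0],
    [-0.039,0.061,0],
    [-0.039,0.061,0],
    [-0.039,0.061,0],
    [-0.039,0.061,0],
    [-0.039,0.061,0],
  ],
  turn=[
    [0,0,0],
    [0,0,0],
    [0,0,0],
    [0,0,0],
    [0,0,0],
    [0,0,0],
    [0,0,0],
    [0,0,0],
    [0,0,0],
    [0,0,0],
  ],
)

```text
t: 20.02
tcp_pos: [0.5737, -0.0061, 0.1213]
orientation: [-3.142, 0.001, 2.959]
ft_force: [0.4, -0.4, -1.4]
opening: 0.0634
```

Request:
move_arm(
  linear=[
    [-0.039,0.061,0],
    [-0.039,0.061,0],
    [-0.04,0.062,0],
    [-0.04,0.062,0],
    [0,0,0],
    [0,0,0],
    [0,0,0],
  ],
  turn=[
    [0,0,0],
    [0,0,0],
    [0,0,0],
    [0,0,0],
    [0,0,0],
    [0,0,0],
    [0,0,0],
  ],
)

```text
t: 20.6
tcp_pos: [0.6724, 0.0989, 0.1206]
orientation: [-3.141, -0.001, 2.959]
ft_force: [-0.4, 0.2, -1.7]
opening: 0.0638
```

```bash
python3 - <<'E'
from h import *
go(.675,.098,.015)
d=snapshot('wrist');cv2.imwrite('pics/w10.png',d['image'][:,:,::-1]);np.savez('w10.npz',**d)
lid(d,state()['tcp_pos'][2]+.019,(150,360,246,392),.004)
E
```

```text
tcp [0.6724 0.0989 0.1206] rpy [-180.    -0.   169.6] t 20.6 F [-0.4  0.2 -1.7] op 0.0638
shift units [-0.0056 -0.0006  0.2113] rows 2.642068111264618
lid (array([671.1, 101.3]), array([64.1, 64. ]), 76.1) 15587 0.1385948837065199
```

View pics/w10.png

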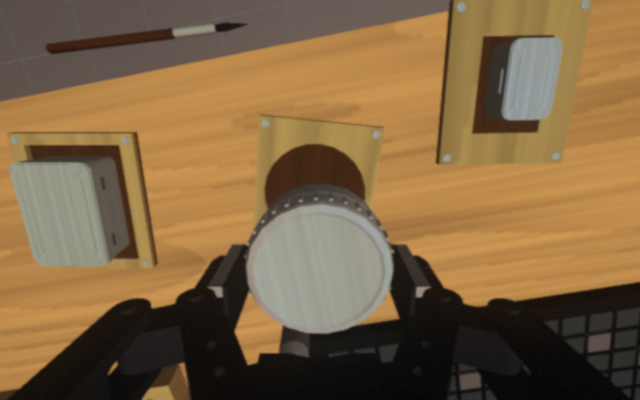

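The large round tin (320,265) is level over its well (315,180). I'll correct by (4,-3) mm and lower.

Request:
move_arm(
  linear=[
    [-0.009,-0.005,0.03],
    [0,0,0.05],
    [0,0,0.05],
    [0,0,0.04],
    [0,0,0.02],
    [0,0,0.011],
    [0,0,0.006],
    [0,0,0],
    [0,0,0],
  ],
  turn=[
    [0,0,0],
    [0,0,0],
    [0,0,0],
    [0,0,0],
    [0,0,0],
    [0,0,0],
    [0,0,0],
    [0,0,0],
    [0,0,0],
  ],
)

```text
t: 21.4
tcp_pos: [0.6779, 0.0954, 0.0188]
orientation: [3.141, 0.003, 2.959]
ft_force: [0.3, 0.4, -1.7]
opening: 0.0639
```

Request:
move_arm(
  linear=[
    [0,0,0],
    [0,0,0],
    [0,0,0],
    [0,0,0],
    [0,0,0],
    [0,0,0],
  ],
  turn=[
    [0,0,0],
    [0,0,0],
    [0,0,0],
    [0,0,0],
    [0,0,0],
    [0,0,0],
  ],
  hand=85,
)

```text
t: 21.9
tcp_pos: [0.6769, 0.0957, 0.0175]
orientation: [3.141, 0.0, 2.959]
ft_force: [-0.7, -0.4, -0.4]
opening: 0.0852
```

Request:
move_arm(
  linear=[
    [0,0,-0.03],
    [0,0,-0.06],
    [0,0,-0.07],
    [0,0,-0.07],
    [0,0,-0.07],
    [0,0,-0.07],
    [0,0,-0.07],
    [0,0,0],
    [0,0,0],
  ],
  turn=[
    [0,0,0],
    [0,0,0],
    [0,0,0],
    [0,0,0],
    [0,0,0],
    [0,0,0],
    [0,0,0],
    [0,0,0],
    [0,0,0],
  ],
)

```text
t: 22.65
tcp_pos: [0.6786, 0.0957, 0.2431]
orientation: [3.14, 0.008, 2.959]
ft_force: [0.8, 0.3, -0.2]
opening: 0.0848
```

```bash
python3 - <<'E'
from h import *
d=snapshot('wrist');lid(d,.035,(80,330,250,400),.005)
d=snapshot('side');P=cloud(d)
cv2.imwrite('pics/s1.png',cv2.resize(d['image'][100:300,160:480,::-1],None,fx=2.4,fy=2.4))
Q=P[175:210,248:280].reshape(-1,3);Q=Q[(Q[:,2]>.012)&(Q[:,2]<.08)];print('fig',rect(Q),Q[:,2].max())
d0=dict(np.load('side0.npz'));Q=cloud(d0)[175:210,248:280].reshape(-1,3);Q=Q[(Q[:,2]>.012)&(Q[:,2]<.08)];print('fig before',rect(Q),Q[:,2].max())
go(.5,0,.3)
E
```

```text
lid (array([720.8,  89.9]), array([154.2,  65.5]), -9.6) 2794 0.034218677315732415
fig (array([429.1,   7.5]), array([28.2, 26.2]), 33.0) 0.07301642599344949
fig before (array([429.9,   5.7]), array([28.2, 25.9]), -19.5) 0.07282501564820065
tcp [0.6764 0.0956 0.2374] rpy [-180.    -0.   169.5] t 22.75 F [-0.1 -0.9 -0.4] op 0.0849
shift units [ 0.3122 -0.2522 -0.1251] rows 5.254449480906464
```

View pics/s1.png

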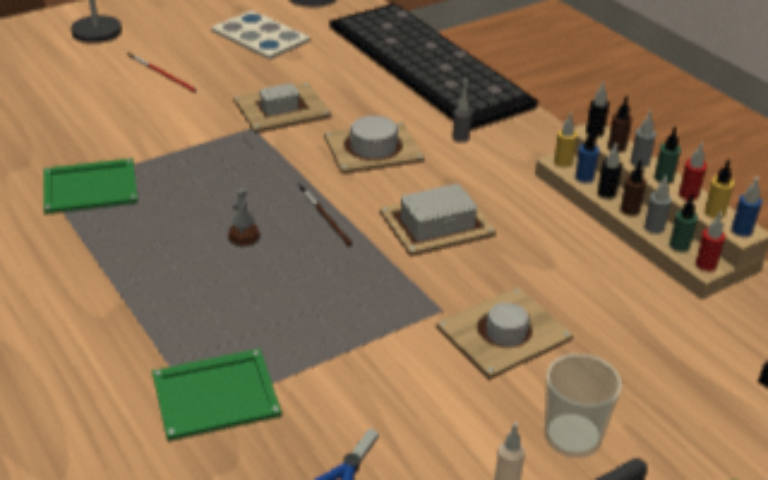

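The side crop shows all four tins in their wells, with the figurine (243,220) upright and unmoved. I'll run one last flatness check of the large round and large box lids, then hand in.

```bash
python3 - <<'E'
from h import *
import rig
d=snapshot('side');P=cloud(d).reshape(-1,3)
for n,x,y,z,r in (('LR',.676,.098,.035,.027),('LB',.651,-.0907,.035,.025),('SR',.596,-.298,.031,.017),('SB',.62,.254,.031,.014)):
    Q=P[(np.hypot(P[:,0]-x,P[:,1]-y)<r)&(abs(P[:,2]-z)<.02)]
    A=np.c_[Q[:,:2]-[x,y],np.ones(len(Q))];c=np.linalg.lstsq(A,Q[:,2],rcond=None)[0]
    print(n,len(Q),'z',c[2].round(4),'slope',c[:2].round(3))
rig.job_done()
E
```

```text
LR 116 z 0.0338 slope [-0.009 -0.013]
LB 132 z 0.0348 slope [0.011 0.004]
SR 89 z 0.0295 slope [0.006 0.04 ]
SB 33 z 0.0298 slope [0.079 0.239]
the job is handed in; nothing more can be done
```

All four tins are in their matching wells and released, and I handed the job in at about 23 s of the 115 s allowed. The order was small box, large box, small round, large round.

**Last checks:**
- **Seating:** lid heights match tins resting on the well floors, within about 1.5 mm. The large round read 33.8 mm and the large box 34.8 mm (35 expected). The small round read 29.5 mm and the small box 29.8 mm (31 expected).
- **Flatness:** three lids fitted as flat.
- **Figurine:** it is upright and read within 2 mm of its starting position, which is about the calibration error. The green look-alikes were not touched.
- **Forces:** the highest wrist force I read was about 7 N.

**Checks that disagreed:**
- **Small box, last fit:** it gave a slope of 0.24, but from only 33 points, probably including side-wall pixels. The close wrist view right after placing showed it inside its well with the lid at 31 mm, and I did not repeat the check.
- **Large box, earlier fit:** it gave a slope of 0.17, most likely from depth dropouts. Row-by-row depths were flat, and the last fit agreed.
- **Large round, wrist measurement:** the final lid outline was contaminated by something beyond the tin, so I relied on the side view for that one.

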